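Check the dowels of a bench end: push the high one home, point out the missing one

ROBOT

A 6-joint arm with a two-finger parallel gripper is mounted at the origin on the work surface. World frame = base frame: x ahead of the robot, y to its left, z up, the work surface at z = 0. Lengths are in m, angles in rad, forces in N, time in s.
With the tool pointing down it reaches from about 0.3 to 0.875 m from the base axis. Payload 6.4 kg.
Tool frame: the origin (TCP) lies at the very end of the fingers, on their centre line; the grasp point (between the pads) lies 19 mm behind it; z points along the fingers, y is the direction in which the jaws open and shut (so a half turn about z gives the same grasp; the last joint's range is limited). The gripper opens to 85 mm and grips with 20 to 120 N. Pads are 22 mm wide; open, the fingers measure 114 mm over their backs; the gripper's body (76 mm by 85 mm) begins 54 mm behind the grasp point. The pads swing forward as they close: fully open they stand 13 mm farther back than shut.
Start: joints at [-1.467, 0.181, 1.607, -0, 1.354, -0.206], TCP at [0.175, -0.548, 0.231] pointing down, gripper open.
Joint ranges: [-2.99, 2.99], [-0.89, 2.07], [0.3, 2.58], [-1.14, 4.28], [0, 2.63], [-3.12, 3.12]. Speed limits (rad/s): [2.57, 2.57, 3.01, 3.14, 3.14, 3.14].

INTERFACE

Orientations are given as a unit quaternion [x, y, z, w].
In Python, from rig import robot gives the robot as it stands. Calls block until the motion is done:
- robot.movep(position, orientation): joint-space move of the TCP to a pose.
- robot.line_to(position, ori=None, max_speed=0.15): straight line of the TCP; ori=None keeps the orientation; max_speed is the mean speed in m/s.
- robot.move_j(angles): joint-space move.
- robot.move_gripper(opening, effort=None): opening from 0.0 (shut) to 1.0 (fully open); effort is the grip in N (None keeps the last); returns when the fingers have stopped.
- robot.pause(seconds).
- robot.ik(position, orientation): joint angles nearest the present ones, or None.
- robot.state(): the state.
- robot.camera(name): name is "scene" or "top" or "wrist"; returns the picture (480x640x3 uint8, red, green, blue); there is no depth.
- robot.calibration(name): a dict with "intrinsics" (3x3 intrinsics, pixels), "xyz" and "attitude" of the camera in the world; the wrist camera has in their place "mount" (4x4, takes a point from camera to tool coordinates, whose origin is the TCP and whose axes are the flange's). Camera axes: x right, y down, z forward; pixel columns grow to the right and rows downward; lengths in m; the calibration is good to about 2 mm. A picture is of the moment at which its call begins: read the wrist's pose just before it. calibration takes no time and is no camera call.
A pose or a line that the arm cannot do raises robot.MotionError and nothing moves.
- robot.job_done(): hands the job in, once; it reports no verdict.
The state is a dict: "t": time; "joint_pos": joint angles; "joint_vel": joint speeds; "tau": joint torques, N m; "tool_pos": TCP position; "eef_rot": TCP orientation; "contact_force": force on the tool from outside, world axes, zero at the start; "ft_torque": the same for the moment, N m; "opening": opening from 0.0 (shut) to 1.0 (fully open).
Only numpy, scipy, OpenCV 4.12 (cv2) and the standard library are available. Lean on these libraries where they do the work, as an engineer would, in place of code of your own. Each camera call takes 0.05 s, during which the arm holds its last target.

TASK

The plywood bench end is being checked before glue-up: one of its dowels stands higher than the others, so push that one straight down with the fingertips until it is fully home, level with the rest. Then point out to the joiner the one hole that still has no dowel: bring the fingertips straight above it, within about three centimetres but without touching, keep there for two seconds, and finish while still pointing. Do not pull the dowel up, do not touch the panel or the other dowels, and leave the tape, glue bottle, mallet and square where they are.

Things in the scene. Friction and masses are not known exactly. Their poses are not given: they have to be found in the camera images.
- panel: Plywood bench end, 240 x 340 x 36 mm (x, y, z), lying flat and immovable on a 3 mm anti-slip mat that shows 20 mm all round it; origin at the centre of the mat's underside, on the bench; z up, the panel's upper face is 39 mm above the origin. Six 17 mm blind holes, 28 mm deep, in its upper face, in two rows of three, at x = -75 and +75 mm, y = -100, 0 and +100 mm in its frame; five hold dowels, one is empty, and which hole is which varies.
- high_dowel (a joint): How far the high dowel is pushed in (m): 0 = it stands 50 mm out of the panel, 0.018 = fully home, at the bottom of its hole, standing 32 mm out like the others. It starts between 0 and 0.007. It slides straight up and down, held by friction of about 6 N, and stays where it is left; past home it does not yield.
- high_dowel_top (a point): Centre of the top end of the high dowel, a fluted beech dowel of 16 mm diameter and 60 mm length standing upright in the panel, 11 to 18 mm higher than the others at the start; moves with it; z up.
- empty_hole (a point): Centre of the mouth of the one hole without a dowel, 17 mm across, level with the panel's upper face (39 mm above the bench); z up. The nearest dowel stands 100 mm away.
- dowel1_top (a point): Centre of the top end of a dowel that is already home (16 mm diameter, upright, standing 32 mm out of the panel, immovable).
- dowel2_top (a point): Centre of the top end of a dowel that is already home (16 mm diameter, upright, standing 32 mm out of the panel, immovable).
- dowel3_top (a point): Centre of the top end of a dowel that is already home (16 mm diameter, upright, standing 32 mm out of the panel, immovable).
- dowel4_top (a point): Centre of the top end of a dowel that is already home (16 mm diameter, upright, standing 32 mm out of the panel, immovable).
- tape_mid (a point): Middle of a loose roll of masking tape lying flat on the panel between the two rows of holes: 96 mm outside and 76 mm inside diameter, 25 mm high.
- glue_mid (a point): Middle (85 mm up) of a glue bottle standing loose on the bench to the left of the panel, 60 mm diameter, 170 mm high.
- mallet_mid (a point): Middle of the head of a wooden mallet lying loose on the bench to the right of the panel: head 70 x 115 x 85 mm (x, y, z), its 26 mm handle reaching 250 mm along its -x, down to the bench.
- square_mid (a point): Middle of the stock of a try square lying loose on the bench at the near left of the panel: stock 18 x 130 x 26 mm (x, y, z), 3 mm steel blade 32 mm wide reaching 180 mm along its +x from near the stock's -y end.

How it is judged:
By the outcome, as a careful person would: the job done as asked, in the order asked, and still so for the second after the job is handed in, with the robot touching nothing.
It also fails if it takes over 34 s, if anything falls off the work surface, if the arm or the gripper's body presses on something with over 40 N, if the wrist force passes 120 N, or if a joint passes its speed limit or range.

## Working session

There is one attempt and no reset: what is moved stays moved. The work goes in short steps, each a Python script; the robot and the scene stay as the last script left them, time stands still between calls to the robot, and variables do not carry over. Pictures are saved under pics/ and viewed, and the job is handed in when it is done.

```bash
mkdir -p pics; ls
python3 - <<'E'
from rig import robot
import cv2
for n in ["scene","top"]:
    cv2.imwrite(f"pics/{n}0.png",robot.camera(n)[:,:,::-1])
    print(n,robot.calibration(n))
print(robot.calibration("wrist"));print(robot.state())
E
```

```text
pics
scene {'intrinsics': array([[511.61481776,   0.        , 322.75554676],
       [  0.        , 511.61481776, 232.66947563],
       [  0.        ,   0.        ,   1.        ]]), 'xyz': array([ 1.31251251, -0.01951274,  0.91856002]), 'attitude': array([ 0.66397062,  0.65398417, -0.25823427, -0.25448533])}
top {'intrinsics': array([[558.18596685,   0.        , 327.91108165],
       [  0.        , 558.18596685, 246.81478674],
       [  0.        ,   0.        ,   1.        ]]), 'xyz': array([ 0.45173958, -0.02456796,  1.36455596]), 'attitude': array([ 0.71324714, -0.70036007,  0.01922454, -0.02011737])}
{'intrinsics': array([[344.94676004,   0.        , 319.2825075 ],
       [  0.        , 344.94676004, 231.05846995],
       [  0.        ,   0.        ,   1.        ]]), 'mount': array([[-5.12713724e-04, -9.60185975e-01, -2.79361111e-01,
         7.16989744e-02],
       [ 9.99999852e-01, -5.43146300e-04,  3.15284120e-05,
         6.01395081e-04],
       [-1.82007093e-04, -2.79361054e-01,  9.60186111e-01,
        -1.41830208e-01],
       [ 0.00000000e+00,  0.00000000e+00,  0.00000000e+00,
         1.00000000e+00]])}
{'t': 0.1, 'joint_pos': array([-1.46728630e+00,  1.81500587e-01,  1.60788715e+00, -3.97397019e-05,
        1.35381113e+00, -2.06288706e-01]), 'joint_vel': array([ 0.00150571, -0.003118  , -0.00236696, -0.00072071,  0.00106085,
       -0.00079304]), 'tau': array([ 3.10436908e-04, -4.45873904e+01, -3.52241099e+01, -3.00978018e-04,
        4.11283661e-03,  8.26853892e-06]), 'tool_pos': array([ 0.17525711, -0.5471211 ,  0.2304653 ]), 'eef_rot': array([ 9.88026080e-01,  1.54284865e-01,  2.18780953e-05, -8.03043111e-04]), 'contact_force': array([-0.46285068,  0.2683442 , -0.37196804]), 'ft_torque': array([-0.04218977, -0.01188738, -0.01136422]), 'opening': 0.9994289537363509}
```

View pics/scene0.png

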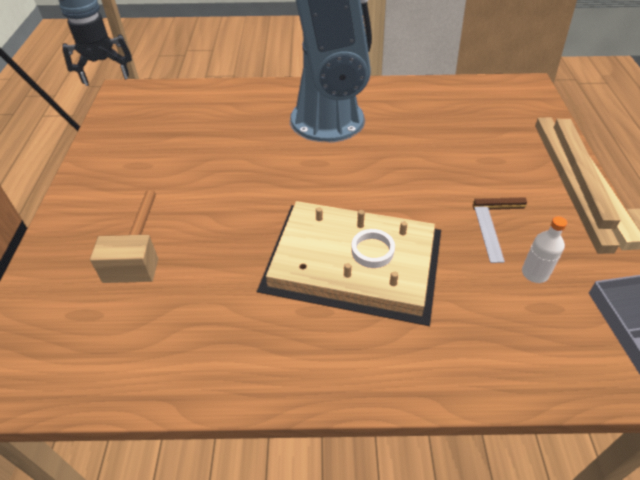

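View pics/top0.png

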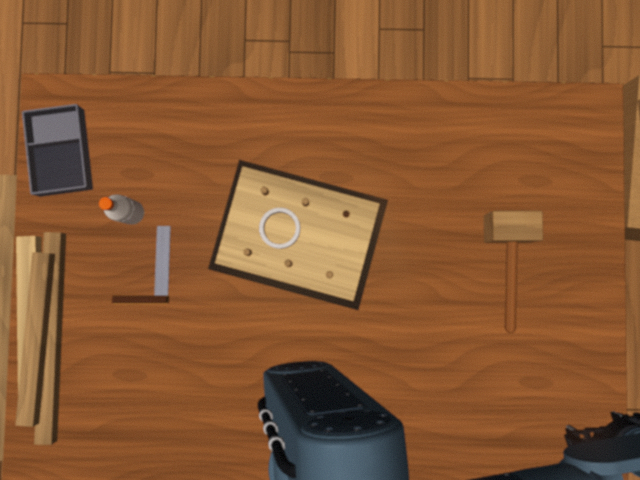

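The empty hole is at about (303,266) in the scene picture and (346,213) in the top picture. The near-row middle dowel, scene (361,218), looks tallest. Next I fit the panel pose and check the dowel heights.

```bash
cat > h.py <<'E'
from rig import robot
import numpy as np, cv2
from scipy.spatial.transform import Rotation as R
from scipy.optimize import least_squares
def cam(n):
    c=robot.calibration(n); return np.array(c["intrinsics"]),R.from_quat(c["attitude"]).as_matrix(),np.array(c["xyz"])
def camw(st):
    c=robot.calibration("wrist"); T=np.eye(4); T[:3,:3]=R.from_quat(st["eef_rot"]).as_matrix(); T[:3,3]=st["tool_pos"]
    T=T@np.array(c["mount"]); return np.array(c["intrinsics"]),T[:3,:3],T[:3,3]
def proj(C,P):
    K,Rm,t=C; q=(np.atleast_2d(P)-t)@Rm; q=q@K.T; return q[:,:2]/q[:,2:]
def back(C,uv,z):
    K,Rm,t=C; d=Rm@np.linalg.solve(K,[uv[0],uv[1],1]); return t+d*(z-t[2])/d[2]
HOLES=np.array([[x,y] for x in(-.075,.075) for y in(-.1,0,.1)])
def pw(p,xy,z):
    c,s=np.cos(p[2]),np.sin(p[2]); xy=np.atleast_2d(xy)
    return np.c_[p[0]+c*xy[:,0]-s*xy[:,1],p[1]+s*xy[:,0]+c*xy[:,1],np.full(len(xy),z)]
E
python3 - <<'E'
from h import *
T=cam("top");S=cam("scene")
for uv in [(240,161),(386,200),(358,308),(209,268)]: print("matc",back(T,uv,.003))
print("hole top",back(T,(346,213),.039),"scene",back(S,(303.5,266.5),.039))
im=cv2.imread("pics/scene0.png")[190:320,255:450]; cv2.imwrite("pics/sc_crop.png",cv2.resize(im,None,fx=4,fy=4,interpolation=cv2.INTER_CUBIC))
im=cv2.imread("pics/top0.png")[150:320,200:400]; cv2.imwrite("pics/tp_crop.png",cv2.resize(im,None,fx=3.5,fy=3.5,interpolation=cv2.INTER_CUBIC))
E
```

```text
matc [0.73539537 0.19832603 0.003     ]
matc [ 0.6452161  -0.16259962  0.003     ]
matc [ 0.38012346 -0.09791836  0.003     ]
matc [0.47055627 0.2667898  0.003     ]
hole top [ 0.60715272 -0.06390495  0.039     ] scene [ 0.60622955 -0.06279319  0.039     ]
```

View pics/sc_crop.png

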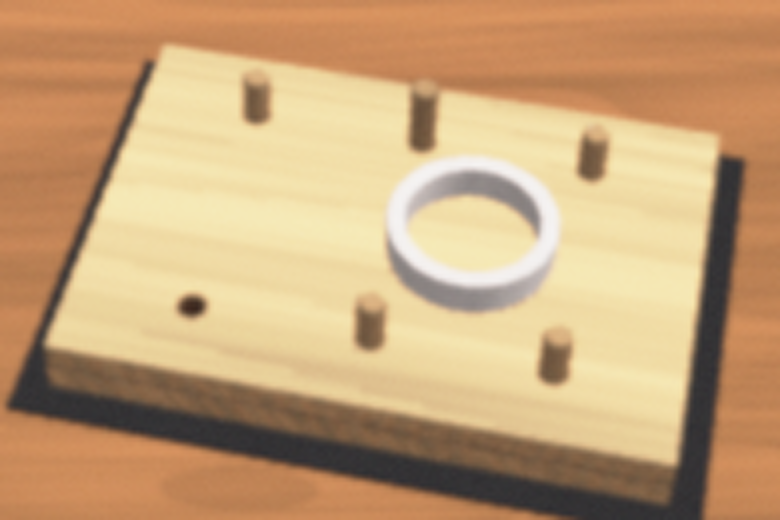

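View pics/tp_crop.png

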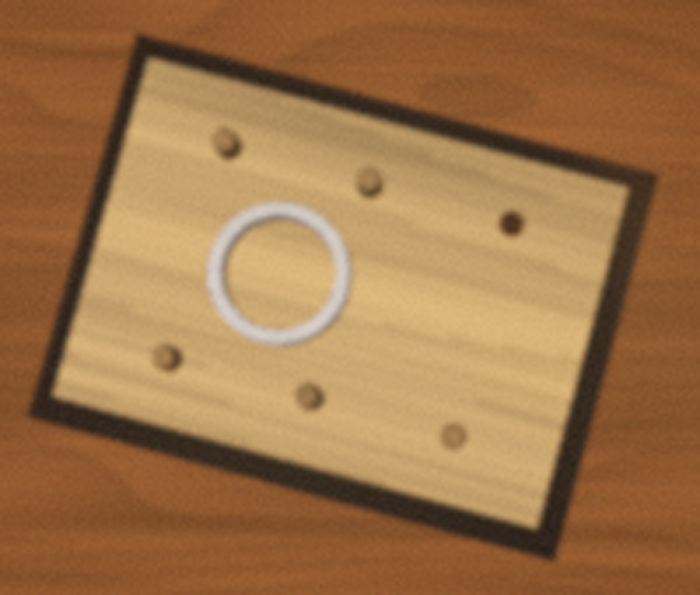

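The high dowel is the near-row middle one, roughly 1.4x as long as the others in the scene crop. Next I fit the pose and its height jointly.

Run:
```python
from h import *
T=cam("top");S=cam("scene")
s=lambda u,v:(u/4+255-.375,v/4+190-.375)
t=lambda u,v:(u/3.5+200-.36,v/3.5+150-.36)
# holes idx: 0:(-75,-100) 1:(-75,0) 2:(-75,100) 3:(75,-100) 4 5
obs=[(S,s(257,77),0,.071),(S,s(424,90),1,None),(S,s(595,134),2,.071),(S,s(371,302),4,.071),(S,s(557,335),5,.071),(S,s(192,305),3,.039),
(T,t(454,436),0,.071),(T,t(310,397),1,None),(T,t(166,357),2,.071),(T,t(369,182),4,.071),(T,t(226,143),5,.071),(T,t(511,223),3,.039)]
corn=[(T,(240,161),(.14,.19)),(T,(386,200),(.14,-.19)),(T,(358,308),(-.14,-.19)),(T,(209,268),(-.14,.19))]
def f(p):
    r=[]
    for C,uv,i,z in obs: r.append((proj(C,pw(p,HOLES[i],z or p[3]))-uv)[0])
    for C,uv,xy in corn: r.append((proj(C,pw(p,xy,.003))-uv)[0])
    return np.ravel(r)
o=least_squares(f,[.55,.05,.2,.08],loss="soft_l1");print(o.x);print(f(o.x).reshape(-1,2).round(2))
p=o.x
print("high",pw(p,HOLES[1],p[3]),"hole",pw(p,HOLES[3],.039)); np.save("p.npy",p)
```

```text
[ 0.55699026  0.05048203 -0.24776931  0.0829108 ]
[[-0.22  0.08]
 [ 0.2   0.05]
 [ 0.34 -0.29]
 [ 0.09 -0.11]
 [ 0.46  0.09]
 [-0.06  0.26]
 [ 0.56  0.26]
 [-0.31 -0.09]
 [-0.33  0.14]
 [ 0.36 -0.6 ]
 [-0.08 -0.64]
 [ 0.75  0.48]
 [-0.78 -1.59]
 [ 2.23 -0.33]
 [ 0.57  2.27]
 [-0.94  1.09]]
high [[0.48428062 0.06887518 0.0829108 ]] hole [[ 0.6051757  -0.06485731  0.039     ]]
```

Run:
```python
from h import *
p=np.load("p.npy"); hi=pw(p,HOLES[1],.15)[0]
robot.move_gripper(0.0,20)
print(robot.state()["t"])
best=None
for a in np.arange(-np.pi,np.pi,np.pi/12):
    q=(R.from_euler("z",a)*R.from_euler("x",np.pi)).as_quat()
    j=robot.ik(hi,q)
    if j is None: continue
    d=abs(np.array(j)-robot.state()["joint_pos"]).max()
    if best is None or d<best[0]: best=(d,a,q,j)
print(best); np.save("q.npy",best[2])
robot.movep(hi,best[2])
st=robot.state();print(st["t"],st["tool_pos"],st["contact_force"],st["opening"])
im=robot.camera("wrist"); C=camw(st)
im=im[:,:,::-1].copy();cv2.imwrite("pics/w1.png",im)
print(st["eef_rot"])
for i in range(6):
    z={1:p[3],3:.039}.get(i,.071)
    print(i,proj(C,pw(p,HOLES[i],z)))
```

```text
0.8667
(np.float64(1.3653995751045318), np.float64(0.5235987755983009), array([9.65925826e-01, 2.58819045e-01, 1.58480958e-17, 5.91458986e-17]), array([-1.01940558e-01,  8.11854147e-02,  1.89449885e+00, -4.44089210e-16,
        1.16590839e+00,  9.45256993e-01]))
3.3333 [0.48463104 0.06815007 0.15014224] [-0.22671402  0.00664274 -0.65204498] 0.00029382758597407295
[9.66068085e-01 2.58287461e-01 1.56615120e-04 1.34518667e-04]
0 [[415.56999153 332.15348586]]
1 [[316.84157102 247.08614354]]
2 [[200.27019849 133.92926649]]
3 [[557.96814859 178.24451258]]
4 [[494.74444573  66.35770548]]
5 [[377.85155412 -77.37207457]]
```

View pics/w1.png

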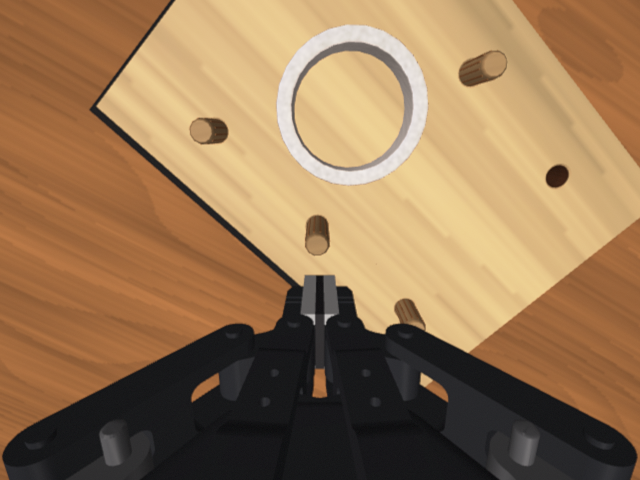

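The picture matches the prediction: hole at (557,176), dowel top at (317,243), both within about 2 mm. Next I press down in small steps while watching the force.

Run:
```python
from h import *
p=np.load("p.npy");q=np.load("q.npy"); hi=pw(p,HOLES[1],.15)[0]
def rep(l):
    s=robot.state();print(l,round(s["t"],2),s["tool_pos"].round(4),s["contact_force"].round(1));return s
robot.line_to([hi[0],hi[1],.093],q,.1);rep("above")
robot.line_to([hi[0],hi[1],.075],q,.03);rep("push")
z=.075;base=None
while z>.0665:
    z-=.0007
    robot.line_to([hi[0],hi[1],z],q,.02);s=rep(round(z,4))
    if abs(s["contact_force"][2])>22: break
```

```text
above 4.1 [0.4846 0.0688 0.0933] [-0.  -0.1 -0.2]
push 4.85 [0.4848 0.0688 0.0751] [0.8 0.2 1.7]
0.0743 5.1 [0.4848 0.0688 0.0746] [1.4 0.4 5.2]
0.0736 5.35 [0.4848 0.0688 0.0739] [ 1.7 -0.4  5.3]
0.0729 5.6 [0.4848 0.0688 0.0732] [2.4 0.  5.6]
0.0722 5.85 [0.4848 0.0688 0.0725] [1.7 0.1 5.5]
0.0715 6.1 [0.4848 0.0688 0.0717] [ 2.9 -0.   5.4]
0.0708 6.35 [0.4847 0.0688 0.071 ] [2.2 0.2 6. ]
0.0701 6.6 [0.4849 0.0688 0.0709] [ 0.3 -0.5 10.8]
0.0694 6.85 [0.485  0.0688 0.0709] [-1.5 -0.1 16.8]
0.0687 7.1 [0.4852 0.0688 0.0708] [-4.  -0.1 22.3]
```

Run:
```python
from h import *
p=np.load("p.npy");q=np.load("q.npy"); hi=pw(p,HOLES[1],.15)[0];ho=pw(p,HOLES[3],.15)[0]
robot.line_to([hi[0],hi[1],.15],q,.1)
robot.pause(.3);st=robot.state();C=camw(st);print(st["t"],st["contact_force"])
cv2.imwrite("pics/w2.png",robot.camera("wrist")[:,:,::-1])
print(proj(C,pw(p,HOLES[1],.071)),proj(C,pw(p,HOLES[1],.083)))
robot.line_to(ho,q,.12)
robot.pause(.3);st=robot.state();C=camw(st);print(st["t"],st["tool_pos"])
cv2.imwrite("pics/w3.png",robot.camera("wrist")[:,:,::-1]);im=robot.camera("scene")[190:320,255:450,::-1]
cv2.imwrite("pics/s3.png",cv2.resize(im,None,fx=4,fy=4,interpolation=cv2.INTER_CUBIC))
print(proj(C,pw(p,HOLES[3],.039)))
for i in (0,1,2,4,5): print(i,proj(C,pw(p,HOLES[i],.071)))
```

```text
8.3667 [ 0.65448364  0.13440188 -0.77020702]
[[318.43324642 241.31113971]] [[318.38544846 247.11610595]]
10.3667 [ 0.605138   -0.0646191   0.15009799]
[[318.58307511 228.61023225]]
0 [[181.03430201 376.28224974]]
1 [[ 67.99275725 292.82554559]]
2 [[-64.7946947  194.79076452]]
4 [[202.11810983 133.98657382]]
5 [[62.23901785  4.69653989]]
```

View pics/w2.png

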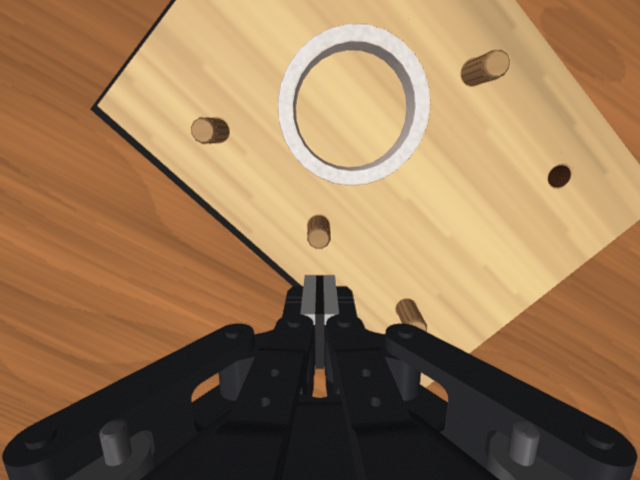

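View pics/w3.png

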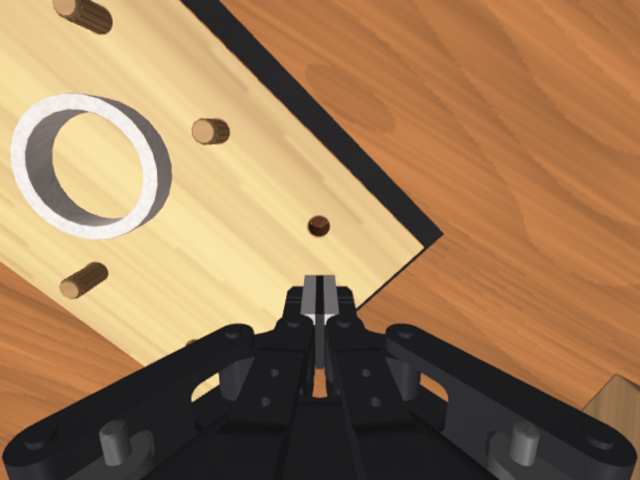

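View pics/s3.png

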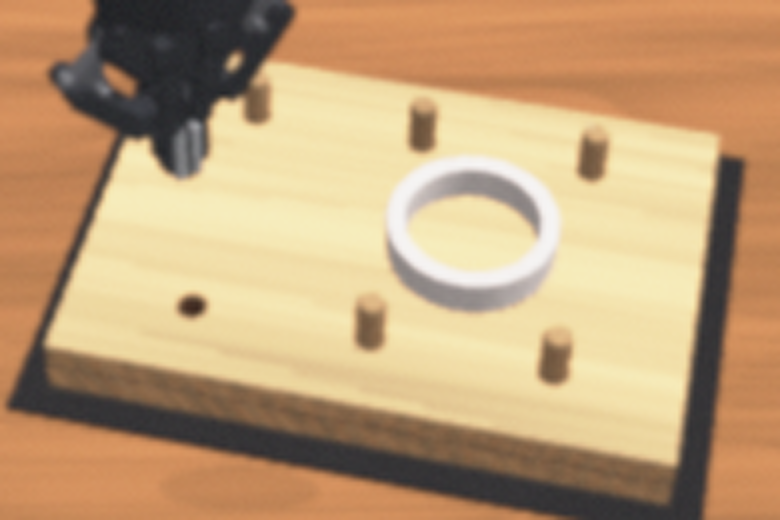

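The dowel is now level with the rest: in the scene crop its top moved from v=88 to v=103, so its length matches its neighbours. The tape has not moved. The wrist camera shows the hole at (318,226) against a predicted (318.6,228.6), about 1.5 mm off. Next I lower and point.

Run:
```python
from h import *
p=np.load("p.npy");q=np.load("q.npy"); st=robot.state();C=camw(st)
m=back(C,(318.5,226),.039);f=pw(p,HOLES[3],.039)[0];a=(m+f)/2;print(m,f)
robot.line_to([a[0],a[1],.057],q,.08)
robot.pause(2.8)
st=robot.state();print(st["t"],st["tool_pos"],st["contact_force"])
for n in("scene","wrist"):
    cv2.imwrite(f"pics/{n}4.png",robot.camera(n)[:,:,::-1])
```

```text
[ 0.60693238 -0.06388579  0.039     ] [ 0.6051757  -0.06485731  0.039     ]
14.5833 [ 0.60605192 -0.06437626  0.05701033] [-0.1885896   0.0273221   1.01637986]
```

View pics/scene4.png

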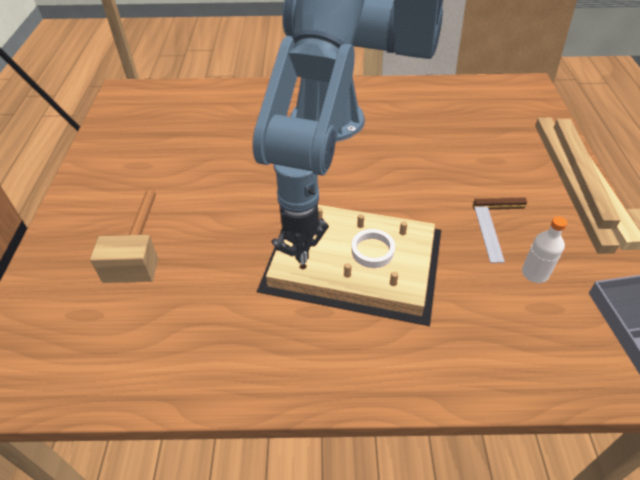

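View pics/wrist4.png

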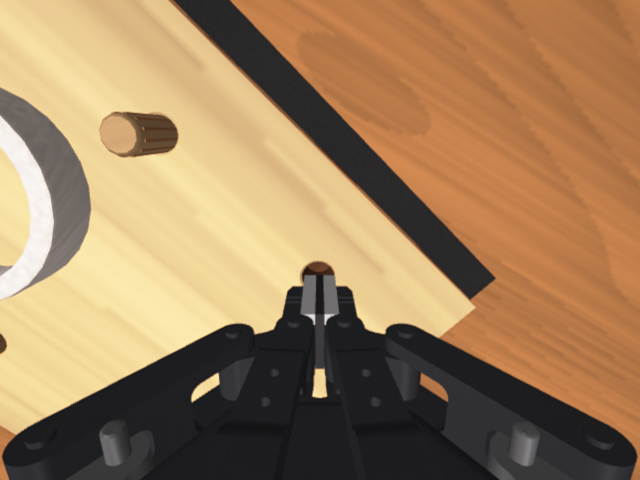

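The fingertips are directly over the hole, which shows at (318,272) just beyond the tips in the wrist view. They are 18 mm above it with no contact, and everything else is in place, so I hand in.

Run:
```python
from rig import robot
robot.job_done(); print(robot.state()["t"])
```

```text
the job is handed in; nothing more can be done
the job is handed in; nothing more can be done
```

I pushed the high dowel home and handed the job in with the fingertips still pointing at the empty hole.

- **Dowel:** It was the middle one of the row nearest the robot. I pressed it straight down with the shut fingertips. It slid at about 5–6 N and stopped at a height of 0.0709 m, against 0.071 m expected. The force then rose to 22 N with almost no further movement. Afterwards, the scene and wrist pictures both showed it level with the others.
- **Pointing:** The fingertips were 18 mm above the hole in the far row on the right. I held there for about 2.8 s, and the contact reading was about 1 N, close to its no-load noise of up to 0.8 N.
- **Other items:** The tape, glue bottle, mallet and square look unmoved in the last scene picture.
- **Time:** The clock read about 14.7 s at hand-in.

The only disagreement was about 2 mm between the wrist camera and the fixed cameras on the hole's position. That is within the calibration error, so I aimed at the midpoint.

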